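# Tip the standing paperback and carton into the brass outline

## Task

The paperback and the tall carton are standing on end beside the turntable where they will get knocked off: push each one over near its top, towards the middle of the brass-outlined rectangle, so that both end up lying flat on their broad faces on the console and wholly inside the outline. Only push with the fingers, never lift or carry them; a further nudge is fine if one lies across the line. Leave everything else where it stands.

Things in the scene. Friction and masses are not known exactly. Their poses are not given: they have to be found in the camera images.
- zone: Rectangle of 6 mm brass strip inlaid flush in the teak top, 280 mm (own x, roughly away from the robot) by 240 mm (own y, roughly left) over the strip's outer edges. Origin: its centre, on the table top. Fixed. Book and tall carton stand astride its y edges, one at +y in the near half, one at -y in the far half (either way round), the inner base edge already inside; each has its half to fall into.
- book: Grey paperback standing on end, 100 mm wide (own x), 28 thick (own y), 150 tall (own z), about 0.22 kg, loose. Origin: centre of its base. A broad face (normal own y) looks to the rectangle's middle. Pushed low it slides; pushed near the top it tips over the far base edge, balance point at about 0.19 rad of lean.
- carton: Tall pale card carton standing on end, plain brown labels on its broad faces, 62 mm wide (own x), 44 thick (own y), 130 tall (own z), about 0.18 kg, loose. Origin: centre of its base. A broad face (normal own y) looks to the rectangle's middle. Tips like the book, balance point at about 0.33 rad of lean.
- short_carton: Bystander: small standing pale card carton, 46 x 46 mm and only 70 mm tall, left of the rectangle's far half, outside it. Origin at the centre of its base.
- jar: Bystander: glass jar with a steel flip-top lid, 64 mm diameter, 84 mm tall, standing on the coaster. Origin at the centre of its base.
- adapter: Bystander: white plastic ring (single-record adapter), 38 mm diameter, 10 mm high, lying just left of the rectangle. Origin at the centre of its underside.
- gauge: Bystander: small steel stylus gauge, 75 x 20 x 25 mm, lying beyond the far edge of the rectangle. Origin at the centre of its underside.
- coaster: Bystander: white ceramic coaster, 100 mm diameter, 8 mm high, right of the rectangle's near half, the jar on it. Origin at the centre of its underside.
- record_brush: Bystander: wooden record brush, 50 x 100 x 36 mm, left of the rectangle's near half. Origin at the centre of its underside.
- book_foot_a (a point): Corner point of the book, halfway through its thickness: x = -50 mm, y = 0, z = 0 mm in the book's frame (base end).
- book_foot_b (a point): Corner point of the book, halfway through its thickness: x = +50 mm, y = 0, z = 0 mm in the book's frame (base end).
- book_head_a (a point): Corner point of the book, halfway through its thickness: x = -50 mm, y = 0, z = 150 mm in the book's frame (top end).
- book_head_b (a point): Corner point of the book, halfway through its thickness: x = +50 mm, y = 0, z = 150 mm in the book's frame (top end).
- carton_foot_a (a point): Corner point of the carton, halfway through its thickness: x = -31 mm, y = 0, z = 0 mm in the carton's frame (base end).
- carton_foot_b (a point): Corner point of the carton, halfway through its thickness: x = +31 mm, y = 0, z = 0 mm in the carton's frame (base end).
- carton_head_a (a point): Corner point of the carton, halfway through its thickness: x = -31 mm, y = 0, z = 130 mm in the carton's frame (top end).
- carton_head_b (a point): Corner point of the carton, halfway through its thickness: x = +31 mm, y = 0, z = 130 mm in the carton's frame (top end).
There are look-alikes about, which are no part of the job. What is shaped like the book but green or orange is not meant.

How it is judged:
At the end, for the whole second after the job is handed in: Book and tall carton lie at rest on a broad face (within 0.12 rad of flat), directly on the table (origin at most 6 mm above its resting height), with every corner point within the outer edge of the brass strip (140 mm in x, 120 mm in y from the zone centre) (x of book_foot_a in the frame of zone between -0.14 and 0.14 m and y of book_foot_a in the frame of zone between -0.12 and 0.12 m and x of book_foot_b in the frame of zone between -0.14 and 0.14 m and y of book_foot_b in the frame of zone between -0.12 and 0.12 m and x of book_head_a in the frame of zone between -0.14 and 0.14 m and y of book_head_a in the frame of zone between -0.12 and 0.12 m and x of book_head_b in the frame of zone between -0.14 and 0.14 m and y of book_head_b in the frame of zone between -0.12 and 0.12 m and (angle between book's own y axis and vertical below 0.12 rad or angle between book's own y axis and vertical above 3.02 rad) and height (world z) of book below 0.02 m and linear speed of each of book, carton below 0.02 m/s and angular speed of each of book, carton below 0.1 rad/s and x of carton_foot_a in the frame of zone between -0.14 and 0.14 m and y of carton_foot_a in the frame of zone between -0.12 and 0.12 m and x of carton_foot_b in the frame of zone between -0.14 and 0.14 m and y of carton_foot_b in the frame of zone between -0.12 and 0.12 m and x of carton_head_a in the frame of zone between -0.14 and 0.14 m and y of carton_head_a in the frame of zone between -0.12 and 0.12 m and x of carton_head_b in the frame of zone between -0.14 and 0.14 m and y of carton_head_b in the frame of zone between -0.12 and 0.12 m and (angle between carton's own y axis and vertical below 0.12 rad or angle between carton's own y axis and vertical above 3.02 rad) and height (world z) of carton below 0.028 m); the robot touches nothing.
It fails at once if the book is lifted or carried instead of being tipped and pushed (height (world z) of book above 0.034 m or (angle between book's own z axis and vertical below 0.25 rad and height (world z) of book above 0.012 m)).
It fails at once if the carton is lifted or carried instead of being tipped and pushed (height (world z) of carton above 0.042 m or (angle between carton's own z axis and vertical below 0.25 rad and height (world z) of carton above 0.012 m)).
It fails at once if a bystander is knocked over or shifted more than 20 mm (distance of any of short_carton, jar, adapter, gauge, coaster, record_brush from where it was at the start of the episode above 0.02 m).
It also fails if it takes over 45 s, if anything falls off the work surface, if the arm or the gripper's body presses on something with over 40 N, if the wrist force passes 120 N, or if a joint passes its speed limit or range.

## Robot

A 6-joint arm with a two-finger parallel gripper is mounted at the origin on the work surface. World frame = base frame: x ahead of the robot, y to its left, z up, the work surface at z = 0. Lengths are in m, angles in rad, forces in N, time in s.
With the tool pointing down it reaches from about 0.325 to 0.75 m from the base axis. Payload 7.6 kg.
Tool frame: the origin (TCP) lies midway between the tips of the shut fingers; the grasp point (between the pads) lies manip.hold_point_z behind it (manip.hold_point_z is the distance from the TCP to the grasp point, in m); z points along the fingers, x is the direction in which the jaws open and shut, and the axes are right-handed (so a half turn about z gives the same grasp; the last joint's range is limited). The gripper opens to 85 mm and grips with 20 to 120 N. Pads are 22 mm wide; open, the fingers measure 114 mm over their backs; the gripper's body (76 mm by 85 mm) begins 54 mm behind the grasp point. The pads swing forward as they close: fully open they stand 13 mm farther back than shut.
Start: joints at [1.184, 0.052, 1.401, -0, 1.689, -0.07], TCP at [0.164, 0.499, 0.231] pointing down, gripper open.
Joint ranges: [-2.9, 2.9], [-0.91, 2.17], [0.12, 2.37], [-1.06, 4.2], [0.26, 2.73], [-2.93, 2.93]. Speed limits (rad/s): [2.57, 2.57, 3.01, 3.14, 3.14, 3.14].

## Interface

Orientations are given as a 3x3 rotation matrix whose columns are the frame's x, y, z axes.
In Python, from rig import telemetry, eyes, manip gives the robot as it stands.
- The arm moves only by the shell command python3 -m pendant 'ROWS'. ROWS is JSON, a list of rows, each an object of numbers: "gripper": the closure, from -1 (fully open) to 1 (shut); "dx", "dy", "dz": the shift along the tool's x, y, z in mm; "rx", "ry", "rz": the turn, a rotation vector about the tool's x, y, z in degrees. In form: [{"gripper": .., "dx": .., "dy": .., "dz": .., "rx": .., "ry": .., "rz": ..}, ...]. A call has 1 to 5 rows; each row shifts and turns the commanded pose from where the row before left it, along the tool's axes as they then stand; what a row does not reach is not made up. A row lasts 1/10 s, in which the tool goes at most 50 mm and 8.59 degrees, less where a joint would pass 70% of its speed; a pose out of reach is approached as far as the arm can. A call is refused whole if a number of a shift passes 50 or a number of a turn 8.59, either way. A call with a gripper value outside its range is refused whole. The fingers move at their own pace and stop on an object; the grip force is fixed at half the most. Time passes only in rows, so rows that do not move let the fingers close. It gives the time, the measured TCP pose, the force and the opening at its end, in the units of the state.
- telemetry.read_state(): the state, without advancing time (a new reading comes with each control period).
- eyes.snapshot(name): name is "scene" or "top" or "wrist"; returns a dict with "pixels" (480x640x3 uint8, red, green, blue), "mtx" (3x3 intrinsics, pixels), "k1" (the pictures are not rectified: a ray, as slopes to the right and down, at radius r is drawn at 1 + k1 r^2 times it, then the intrinsics apply), "eye" and "attitude" of the camera in the world. Camera axes: x right, y up, looking along -z (the intrinsics and any distortion apply to the point x, -y, -z); pixel columns grow to the right and rows downward; lengths in m; the calibration is good to about 2 mm. A picture is of the moment at which its call begins. There is no depth.
- manip.job_done(): hands the job in, once; it reports no verdict.
The state is a dict: "t": time; "joint_positions": joint angles; "qvel": joint speeds; "joint_torque": joint torques, N m; "tool_pos": TCP position; "tcp_rot": TCP orientation; "wrist_force": force on the tool from outside, world axes, zero at the start; "torque": the same for the moment, N m; "finger_gap": opening from 0.0 (shut) to 1.0 (fully open).
Only numpy, scipy, OpenCV 4.12 (cv2) and the standard library are available. Lean on these libraries where they do the work, as an engineer would, in place of code of your own. Each camera call takes 0.05 s, during which the arm holds its last target. There are 200 camera calls.

## Working session

There is one attempt and no reset: what is moved stays moved. The work goes in short steps, Python scripts to look and compute and a shell command to move; the robot and the scene stay as the last step left them, time stands still between calls to the robot, and variables do not carry over. Pictures are saved under pics/ and viewed, about 8 in all and at most 12, crops included, and the job is handed in when it is done.

```bash
ls; mkdir -p pics; cat > h.py <<'E'
import numpy as np,cv2
from rig import telemetry,eyes,manip
def snap(n,f):
    s=eyes.snapshot(n); cv2.imwrite('pics/'+f+'.png',cv2.cvtColor(s['pixels'],cv2.COLOR_RGB2BGR)); np.save('pics/'+f+'.npy',s,allow_pickle=True); return s
def load(f): return np.load('pics/'+f+'.npy',allow_pickle=True).item()
def ray(s,uv):
    uv=np.atleast_2d(np.array(uv,float)); K=np.array(s['mtx'])
    d=np.c_[(uv[:,0]-K[0,2])/K[0,0],(uv[:,1]-K[1,2])/K[1,1]]; p=d.copy()
    for _ in range(20): p=d/(1+s['k1']*(p**2).sum(1,keepdims=True))
    c=np.c_[p[:,0],-p[:,1],-np.ones(len(p))]
    return np.array(s['eye']),c@np.array(s['attitude']).T
def onz(s,uv,z=0):
    e,d=ray(s,uv); return e+d*((z-e[2])/d[:,2])[:,None]
def proj(s,P):
    c=(np.atleast_2d(P)-np.array(s['eye']))@np.array(s['attitude']); a=np.c_[c[:,0]/-c[:,2],-c[:,1]/-c[:,2]]
    a=a*(1+s['k1']*(a**2).sum(1,keepdims=True)); K=np.array(s['mtx']); return np.c_[a[:,0]*K[0,0]+K[0,2],a[:,1]*K[1,1]+K[1,2]]
E
python3 - <<'E'
from h import *
for n in('top','scene'):
    s=snap(n,n+'0'); print(n,s['eye'],np.round(s['attitude'],3).tolist(),s['mtx'],s['k1'])
print(telemetry.read_state(),manip.hold_point_z)
E
```

```text
pics
top [ 0.51937112 -0.03972122  0.8635776 ] [[0.015, 0.994, -0.11], [-0.999, 0.01, -0.04], [-0.039, 0.111, 0.993]] [[462.80615473   0.         315.36020936]
 [  0.         462.80615473 245.91192687]
 [  0.           0.           1.        ]] 0.018110724988904307
scene [0.98102374 0.31712636 0.6108447 ] [[-0.684, -0.497, 0.534], [0.73, -0.463, 0.504], [-0.004, 0.734, 0.679]] [[433.66656916   0.         320.69880076]
 [  0.         433.66656916 235.7709852 ]
 [  0.           0.           1.        ]] -0.030943406608018482
{'t': 0.1, 'joint_positions': array([ 1.18370291e+00,  5.27360033e-02,  1.40161987e+00, -8.43507757e-06,
        1.68859619e+00, -7.03239539e-02]), 'qvel': array([-0.00064166, -0.00066122, -0.00330327, -0.00121466, -0.00127099,
       -0.00038405]), 'joint_torque': array([ 1.56581362e-03, -3.82583678e+01, -3.60984707e+01, -5.19102491e-05,
        4.81525756e-03, -8.92794446e-06]), 'tool_pos': array([0.16342784, 0.49863379, 0.2305781 ]), 'tcp_rot': array([[ 3.11498975e-01,  9.50246354e-01, -5.05417639e-04],
       [ 9.50245520e-01, -3.11499373e-01, -1.26198787e-03],
       [-1.35663665e-03, -8.71629189e-05, -9.99999076e-01]]), 'wrist_force': array([-0.52513926, -0.47348128, -0.9975415 ]), 'torque': array([-0.00018851, -0.02312877,  0.00160499]), 'finger_gap': 1.004286160212265} 0.0187
```

View pics/top0.png

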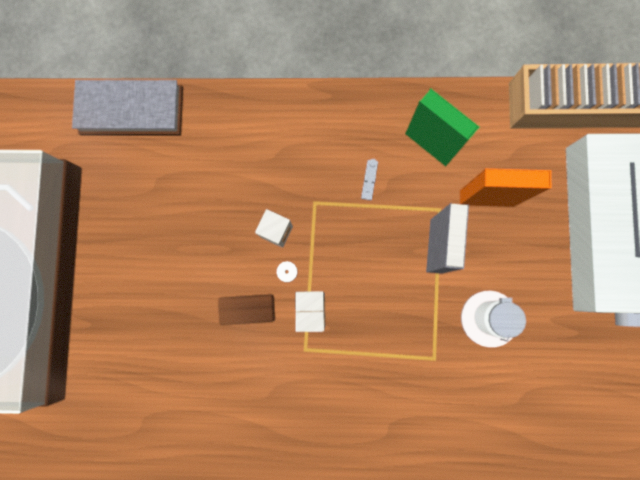

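View pics/scene0.png

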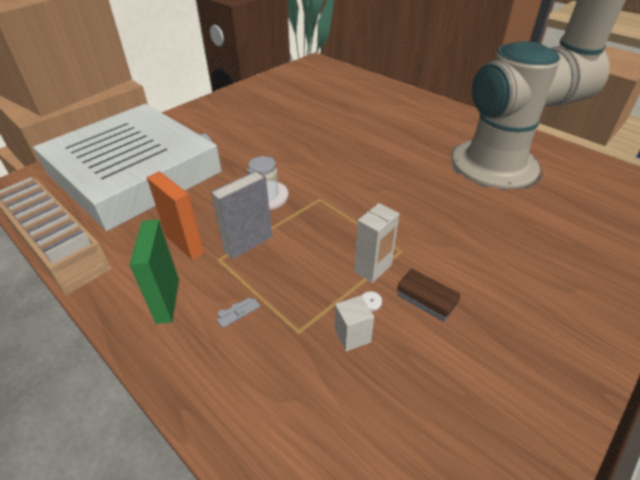

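The top view (up = +x, right = −y) shows the grey book at (447,238), astride the right edge in the far half. The tall carton with a split-lid top is at (309,311), on the left edge in the near half.

Look-alikes:
- **Book:** the green book (441,127) and the orange book (506,187) are the wrong colour; only the grey one fits.
- **Carton:** the short carton (273,227) is outside the rectangle and low.
- **Grey slab:** the one at (127,106) is lying down far away, so it isn't the book.

I'll confirm this in one crop while measuring.

```bash
cat > m.py <<'E'
from h import *
s=load('top0'); im=s['pixels']; hsv=cv2.cvtColor(im,cv2.COLOR_RGB2HSV)
# brass
br=cv2.inRange(hsv,(15,120,170),(30,255,255)); br[:195]=0; br[370:]=0; br[:,:295]=0; br[:,450:]=0
ys,xs=np.nonzero(br); print('brass n',len(xs))
P=onz(s,np.c_[xs,ys])[:,:2]
r=cv2.minAreaRect(P.astype(np.float32)*1000); print('brass rect mm',r); print(cv2.boxPoints(r))
def quad(mask,name,z):
    cs,_=cv2.findContours(mask,cv2.RETR_EXTERNAL,cv2.CHAIN_APPROX_NONE); c=max(cs,key=cv2.contourArea)
    w=onz(s,c[:,0],z)[:,:2]*1000; r=cv2.minAreaRect(w.astype(np.float32)); print(name,cv2.contourArea(c),np.round(r[0],1),np.round(r[1],1),round(r[2],1),np.round(cv2.boxPoints(r),1).tolist())
def roi(m,x0,x1,y0,y1):
    o=np.zeros_like(m); o[y0:y1,x0:x1]=m[y0:y1,x0:x1]; return o
light=cv2.inRange(hsv,(0,0,170),(180,60,255)); 
quad(roi(light,435,475,200,275),'book top',.15)
quad(cv2.morphologyEx(roi(light,290,330,285,337),cv2.MORPH_CLOSE,np.ones((5,5))),'carton',.13)
quad(roi(light,250,295,205,248),'short',.07)
quad(roi(cv2.inRange(hsv,(0,0,60),(180,90,165)),420,475,200,275),'book side',0)
quad(roi(cv2.inRange(hsv,(5,200,150),(14,255,255)),480,560,165,192),'orange top',.15)
for n,(a,b,z) in dict(jar=(506,319,.09),coaster=(490,318,.008),brush=(246,309,.03),adapter=(287,271,.01)).items(): print(n,np.round(onz(s,[a,b],z),3))
c=im[190:350,230:560]; cv2.imwrite('pics/crop0.png',cv2.cvtColor(cv2.resize(c,None,fx=2.4,fy=2.4,interpolation=cv2.INTER_CUBIC),cv2.COLOR_RGB2BGR))
E
python3 m.py
```

```text
brass n 2102
brass rect mm ((555.831298828125, -111.95332336425781), (242.98841857910156, 283.7830505371094), 87.28282928466797)
[[ 408.33978  -226.58447 ]
 [ 691.8038   -240.03741 ]
 [ 703.3228      2.677826]
 [ 419.85883    16.130768]]
book top 1037.5 [ 617.9 -227.9] [27.3 96.6] 84.7 [[568.5, -237.0], [664.7000122070312, -245.89999389648438], [667.2000122070312, -218.8000030517578], [571.0999755859375, -209.89999389648438]]
carton 1049.0 [497.2  -1.3] [60.7 44.1] 1.0 [[466.5, 20.200000762939453], [467.29998779296875, -23.899999618530273], [528.0, -22.899999618530273], [527.2000122070312, 21.299999237060547]]
short 660.0 [641.4  68.7] [45.8 47.4] 65.0 [[610.2999877929688, 58.0], [653.2999877929688, 38.0], [672.5999755859375, 79.4000015258789], [629.5999755859375, 99.5]]
book side 1149.0 [ 631.4 -233.6] [126.   65.5] 9.2 [[564.0, -211.3000030517578], [574.5, -276.0], [698.7999877929688, -255.89999389648438], [688.2999877929688, -191.1999969482422]]
orange top 1216.5 [ 706.7 -317.7] [ 31.6 107.1] 1.1 [[689.9000244140625, -264.5], [691.9000244140625, -371.5], [723.5, -370.8999938964844], [721.5, -263.8999938964844]]
jar [[ 0.489 -0.32   0.09 ]]
coaster [[ 0.487 -0.321  0.008]]
brush [[0.497 0.117 0.03 ]]
adapter [[0.567 0.047 0.01 ]]
```

View pics/crop0.png

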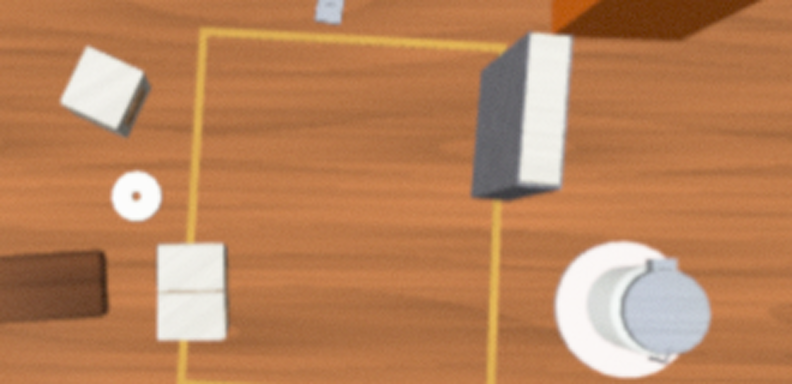

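The crop confirms the targets: the grey book's pale top edge runs (530,35)–(560,188), and the carton's lid is at (191,292). Every measured size agrees with the given ones to within 4 mm.

- **Zone:** centre (556,−112), yaw −2.7°.
- **Book:** (618,−228).
- **Carton:** (497,−1).

The predicted resting spots are both inside the outline. I'll do the carton first, with the fingers shut and the tool turned to align with world axes.

```bash
python3 -m pendant '[{"gripper":1,"rz":8},{"gripper":1,"rz":8},{"gripper":1,"rz":8},{"gripper":1,"rz":8},{"gripper":1,"rz":8}]'; python3 -m pendant '[{"gripper":1,"rz":8},{"gripper":1,"rz":8},{"gripper":1,"rz":8},{"gripper":1,"rz":8},{"gripper":1}]'
```

```text
validation failed for argument at $[0]...
validation failed for argument at $[0]...
```

```bash
python3 -m pendant '[{"gripper":1,"dx":0,"dy":0,"dz":0,"rx":0,"ry":0,"rz":8},{"gripper":1,"dx":0,"dy":0,"dz":0,"rx":0,"ry":0,"rz":8},{"gripper":1,"dx":0,"dy":0,"dz":0,"rx":0,"ry":0,"rz":8},{"gripper":1,"dx":0,"dy":0,"dz":0,"rx":0,"ry":0,"rz":8},{"gripper":1,"dx":0,"dy":0,"dz":0,"rx":0,"ry":0,"rz":8}]'; python3 -m pendant '[{"gripper":1,"dx":0,"dy":0,"dz":0,"rx":0,"ry":0,"rz":8},{"gripper":1,"dx":0,"dy":0,"dz":0,"rx":0,"ry":0,"rz":8},{"gripper":1,"dx":0,"dy":0,"dz":0,"rx":0,"ry":0,"rz":8},{"gripper":1,"dx":0,"dy":0,"dz":0,"rx":0,"ry":0,"rz":8},{"gripper":1,"dx":0,"dy":0,"dz":0,"rx":0,"ry":0,"rz":0}]'
```

```text
t: 0.6
tool_pos: [0.1635, 0.4987, 0.2308]
tcp_rot: [[0.852, 0.523, -0.0], [0.523, -0.852, -0.001], [-0.001, 0.001, -1.0]]
wrist_force: [-0.8, 0.2, 0.5]
finger_gap: 0.146
t: 1.1
tool_pos: [0.1635, 0.4987, 0.2308]
tcp_rot: [[1.0, -0.004, -0.0], [-0.004, -1.0, -0.001], [-0.0, 0.001, -1.0]]
wrist_force: [0.4, 0.0, -0.1]
finger_gap: -0.001
```

```bash
for i in 1; do :; done; python3 -m pendant '[{"gripper":1,"dx":28,"dy":36,"dz":0,"rx":0,"ry":0,"rz":0},{"gripper":1,"dx":28,"dy":36,"dz":0,"rx":0,"ry":0,"rz":0},{"gripper":1,"dx":28,"dy":36,"dz":0,"rx":0,"ry":0,"rz":0},{"gripper":1,"dx":28,"dy":36,"dz":0,"rx":0,"ry":0,"rz":0},{"gripper":1,"dx":28,"dy":36,"dz":0,"rx":0,"ry":0,"rz":0}]'; python3 -m pendant '[{"gripper":1,"dx":28,"dy":36,"dz":0,"rx":0,"ry":0,"rz":0},{"gripper":1,"dx":28,"dy":36,"dz":0,"rx":0,"ry":0,"rz":0},{"gripper":1,"dx":28,"dy":36,"dz":0,"rx":0,"ry":0,"rz":0},{"gripper":1,"dx":28,"dy":36,"dz":0,"rx":0,"ry":0,"rz":0},{"gripper":1,"dx":28,"dy":36,"dz":0,"rx":0,"ry":0,"rz":0}]';  python3 -m pendant '[{"gripper":1,"dx":28,"dy":36,"dz":0,"rx":0,"ry":0,"rz":0},{"gripper":1,"dx":24,"dy":36,"dz":0,"rx":0,"ry":0,"rz":0},{"gripper":1,"dx":0,"dy":0,"dz":0,"rx":0,"ry":0,"rz":0}]'
```

```text
t: 1.6
tool_pos: [0.3037, 0.3169, 0.2312]
tcp_rot: [[1.0, 0.002, 0.0], [0.002, -1.0, 0.0], [0.0, -0.0, -1.0]]
wrist_force: [0.6, 1.0, 0.4]
finger_gap: 0.002
t: 2.1
tool_pos: [0.4433, 0.1364, 0.2313]
tcp_rot: [[1.0, 0.002, 0.0], [0.002, -1.0, 0.0], [0.0, -0.0, -1.0]]
wrist_force: [0.6, -0.1, 0.1]
finger_gap: -0.002
t: 2.4
tool_pos: [0.4959, 0.0621, 0.2304]
tcp_rot: [[1.0, -0.004, -0.001], [-0.004, -1.0, -0.001], [-0.001, 0.001, -1.0]]
wrist_force: [-0.1, 0.1, 0.2]
finger_gap: 0.002
```

```bash
python3 -m pendant '[{"gripper":1,"dx":0,"dy":0,"dz":40,"rx":0,"ry":0,"rz":0},{"gripper":1,"dx":0,"dy":0,"dz":40,"rx":0,"ry":0,"rz":0},{"gripper":1,"dx":0,"dy":0,"dz":35,"rx":0,"ry":0,"rz":0},{"gripper":1,"dx":0,"dy":10,"dz":0,"rx":0,"ry":0,"rz":0},{"gripper":1,"dx":0,"dy":10,"dz":0,"rx":0,"ry":0,"rz":0}]'; python3 -m pendant '[{"gripper":1,"dx":0,"dy":5,"dz":0,"rx":0,"ry":0,"rz":0},{"gripper":1,"dx":0,"dy":5,"dz":0,"rx":0,"ry":0,"rz":0},{"gripper":1,"dx":0,"dy":5,"dz":0,"rx":0,"ry":0,"rz":0},{"gripper":1,"dx":0,"dy":5,"dz":0,"rx":0,"ry":0,"rz":0},{"gripper":1,"dx":0,"dy":5,"dz":0,"rx":0,"ry":0,"rz":0}]'; python3 - <<'E'
from h import *
snap('scene','scene1')
E
```

```text
t: 2.9
tool_pos: [0.4943, 0.0457, 0.1171]
tcp_rot: [[1.0, 0.0, -0.0], [0.0, -1.0, -0.0], [-0.0, 0.0, -1.0]]
wrist_force: [-0.5, -0.3, 1.5]
finger_gap: -0.001
t: 3.4
tool_pos: [0.4944, 0.0207, 0.1167]
tcp_rot: [[1.0, -0.002, 0.001], [-0.002, -1.0, 0.0], [0.001, -0.0, -1.0]]
wrist_force: [-0.0, 0.8, -0.4]
finger_gap: -0.001
```

View pics/scene1.png

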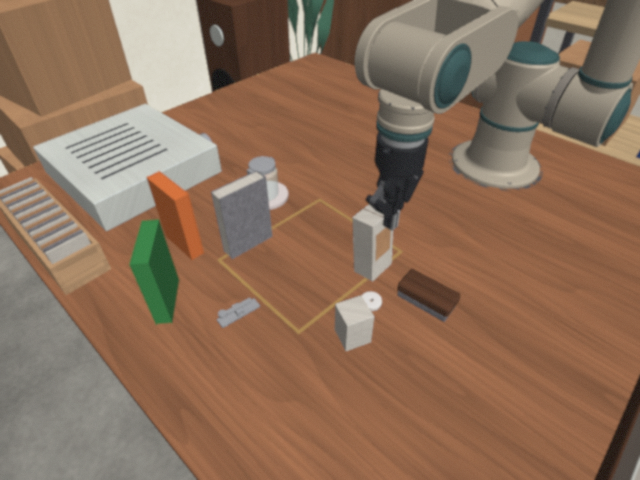

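The fingers are on the carton's outer face at (385,215). It leans slightly and its base hasn't moved (corner near (375,279)). I'll push on past the balance point.

```bash
python3 -m pendant '[{"gripper":1,"dx":0,"dy":5,"dz":0,"rx":0,"ry":0,"rz":0},{"gripper":1,"dx":0,"dy":5,"dz":0,"rx":0,"ry":0,"rz":0},{"gripper":1,"dx":0,"dy":5,"dz":0,"rx":0,"ry":0,"rz":0},{"gripper":1,"dx":0,"dy":5,"dz":0,"rx":0,"ry":0,"rz":0},{"gripper":1,"dx":0,"dy":5,"dz":0,"rx":0,"ry":0,"rz":0}]'; python3 -m pendant '[{"gripper":1,"dx":0,"dy":5,"dz":0,"rx":0,"ry":0,"rz":0},{"gripper":1,"dx":0,"dy":5,"dz":0,"rx":0,"ry":0,"rz":0},{"gripper":1,"dx":0,"dy":5,"dz":0,"rx":0,"ry":0,"rz":0},{"gripper":1,"dx":0,"dy":0,"dz":0,"rx":0,"ry":0,"rz":0},{"gripper":1,"dx":0,"dy":0,"dz":0,"rx":0,"ry":0,"rz":0}]'; python3 - <<'E'
from h import *
snap('scene','scene2')
E
```

```text
t: 3.95
tool_pos: [0.4942, -0.0044, 0.1162]
tcp_rot: [[1.0, -0.003, -0.0], [-0.003, -1.0, 0.0], [-0.0, -0.0, -1.0]]
wrist_force: [-0.6, 0.2, 0.7]
finger_gap: -0.005
t: 4.45
tool_pos: [0.4942, -0.019, 0.1163]
tcp_rot: [[1.0, -0.003, 0.0], [-0.003, -1.0, 0.0], [0.0, -0.0, -1.0]]
wrist_force: [-0.3, -1.2, 0.4]
finger_gap: 0.002
```

View pics/scene2.png

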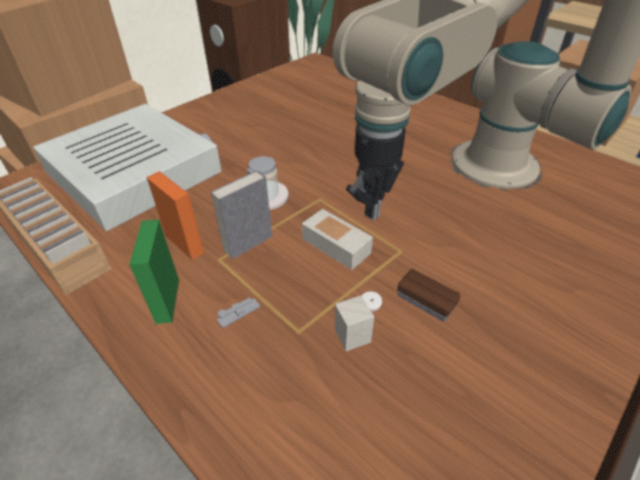

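The carton lies flat inside the outline, around (338,238), with its label up. Next I'll go up and round to the book's outer side.

```bash
python3 -m pendant '[{"gripper":1,"dx":0,"dy":0,"dz":-40,"rx":0,"ry":0,"rz":0},{"gripper":1,"dx":0,"dy":0,"dz":-40,"rx":0,"ry":0,"rz":0},{"gripper":1,"dx":0,"dy":0,"dz":-35,"rx":0,"ry":0,"rz":0},{"gripper":1,"dx":17,"dy":37,"dz":0,"rx":0,"ry":0,"rz":0},{"gripper":1,"dx":17,"dy":37,"dz":0,"rx":0,"ry":0,"rz":0}]'; python3 -m pendant '[{"gripper":1,"dx":17,"dy":37,"dz":0,"rx":0,"ry":0,"rz":0},{"gripper":1,"dx":17,"dy":37,"dz":0,"rx":0,"ry":0,"rz":0},{"gripper":1,"dx":17,"dy":37,"dz":0,"rx":0,"ry":0,"rz":0},{"gripper":1,"dx":17,"dy":37,"dz":0,"rx":0,"ry":0,"rz":0},{"gripper":1,"dx":18,"dy":39,"dz":0,"rx":0,"ry":0,"rz":0}]'; python3 -m pendant '[{"gripper":1,"dx":0,"dy":0,"dz":0,"rx":0,"ry":0,"rz":5},{"gripper":1,"dx":0,"dy":0,"dz":0,"rx":0,"ry":0,"rz":0},{"gripper":1,"dx":0,"dy":0,"dz":0,"rx":0,"ry":0,"rz":0}]'
```

```text
t: 5.0
tool_pos: [0.529, -0.0932, 0.2334]
tcp_rot: [[1.0, 0.0, 0.004], [0.0, -1.0, -0.001], [0.004, 0.001, -1.0]]
wrist_force: [-0.1, 0.4, -0.6]
finger_gap: 0.001
t: 5.5
tool_pos: [0.6141, -0.2814, 0.2312]
tcp_rot: [[1.0, -0.002, 0.0], [-0.002, -1.0, 0.0], [0.0, -0.0, -1.0]]
wrist_force: [1.0, -0.1, 0.5]
finger_gap: -0.002
t: 5.8
tool_pos: [0.6136, -0.2797, 0.2315]
tcp_rot: [[0.996, -0.087, 0.0], [-0.087, -0.996, 0.0], [0.0, -0.0, -1.0]]
wrist_force: [-0.7, 0.9, 0.1]
finger_gap: -0.002
```

```bash
python3 -m pendant '[{"gripper":1,"dx":0,"dy":0,"dz":40,"rx":0,"ry":0,"rz":0},{"gripper":1,"dx":0,"dy":0,"dz":40,"rx":0,"ry":0,"rz":0},{"gripper":1,"dx":0,"dy":0,"dz":18,"rx":0,"ry":0,"rz":0},{"gripper":1,"dx":0,"dy":-8,"dz":0,"rx":0,"ry":0,"rz":0},{"gripper":1,"dx":0,"dy":-8,"dz":0,"rx":0,"ry":0,"rz":0}]'; python3 -m pendant '[{"gripper":1,"dx":0,"dy":-5,"dz":0,"rx":0,"ry":0,"rz":0},{"gripper":1,"dx":0,"dy":-5,"dz":0,"rx":0,"ry":0,"rz":0},{"gripper":1,"dx":0,"dy":-5,"dz":0,"rx":0,"ry":0,"rz":0},{"gripper":1,"dx":0,"dy":-5,"dz":0,"rx":0,"ry":0,"rz":0},{"gripper":1,"dx":0,"dy":-5,"dz":0,"rx":0,"ry":0,"rz":0}]'; python3 -m pendant '[{"gripper":1,"dx":0,"dy":-5,"dz":0,"rx":0,"ry":0,"rz":0},{"gripper":1,"dx":0,"dy":-5,"dz":0,"rx":0,"ry":0,"rz":0},{"gripper":1,"dx":0,"dy":-5,"dz":0,"rx":0,"ry":0,"rz":0},{"gripper":1,"dx":0,"dy":-5,"dz":0,"rx":0,"ry":0,"rz":0},{"gripper":1,"dx":0,"dy":0,"dz":0,"rx":0,"ry":0,"rz":0}]'; python3 - <<'E'
from h import *
snap('scene','scene3')
E
```

```text
t: 6.3
tool_pos: [0.6154, -0.2632, 0.1351]
tcp_rot: [[0.996, -0.088, 0.002], [-0.088, -0.996, -0.001], [0.002, 0.0, -1.0]]
wrist_force: [0.1, 0.5, 0.3]
finger_gap: -0.006
t: 6.8
tool_pos: [0.6172, -0.2391, 0.1335]
tcp_rot: [[0.996, -0.09, 0.0], [-0.09, -0.996, -0.0], [0.0, 0.0, -1.0]]
wrist_force: [-0.2, 0.2, 0.4]
finger_gap: 0.0
t: 7.3
tool_pos: [0.6191, -0.2188, 0.1333]
tcp_rot: [[0.996, -0.089, -0.0], [-0.089, -0.996, 0.0], [-0.0, -0.0, -1.0]]
wrist_force: [1.3, 0.7, -0.4]
finger_gap: 0.002
```

View pics/scene3.png

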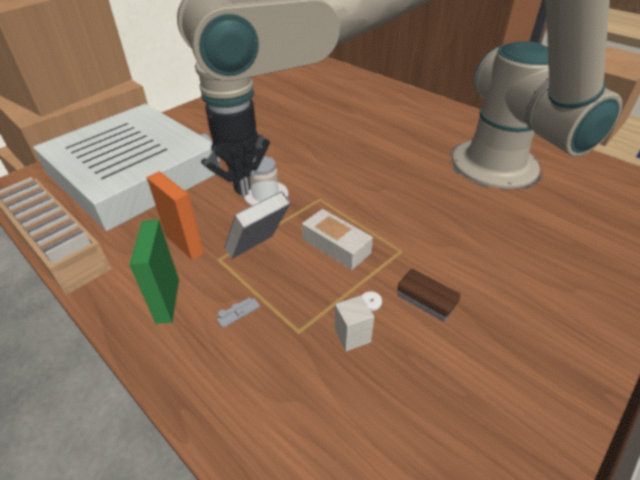

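The book is caught mid-fall, its top edge now at (265,208) and clear of the fingers. I'll raise the arm, move it out of view, then check.

```bash
python3 -m pendant '[{"gripper":1,"dx":0,"dy":0,"dz":0,"rx":0,"ry":0,"rz":0},{"gripper":1,"dx":0,"dy":0,"dz":0,"rx":0,"ry":0,"rz":0},{"gripper":1,"dx":0,"dy":0,"dz":-40,"rx":0,"ry":0,"rz":0},{"gripper":1,"dx":0,"dy":0,"dz":-40,"rx":0,"ry":0,"rz":0},{"gripper":1,"dx":0,"dy":0,"dz":-30,"rx":0,"ry":0,"rz":0}]'; python3 -m pendant '[{"gripper":1,"dx":-40,"dy":20,"dz":0,"rx":0,"ry":0,"rz":0},{"gripper":1,"dx":-40,"dy":20,"dz":0,"rx":0,"ry":0,"rz":0},{"gripper":1,"dx":-40,"dy":20,"dz":0,"rx":0,"ry":0,"rz":0},{"gripper":1,"dx":-40,"dy":20,"dz":0,"rx":0,"ry":0,"rz":0},{"gripper":1,"dx":-40,"dy":20,"dz":0,"rx":0,"ry":0,"rz":0}]';python3 -m pendant '[{"gripper":1,"dx":-40,"dy":20,"dz":0,"rx":0,"ry":0,"rz":0},{"gripper":1,"dx":0,"dy":20,"dz":0,"rx":0,"ry":0,"rz":0},{"gripper":1,"dx":0,"dy":0,"dz":0,"rx":0,"ry":0,"rz":0}]'; python3 - <<'E'
from h import *
snap('scene','scene4');snap('top','top4')
E
```

```text
t: 7.85
tool_pos: [0.6191, -0.2199, 0.2463]
tcp_rot: [[0.996, -0.09, 0.003], [-0.09, -0.996, -0.001], [0.003, 0.001, -1.0]]
wrist_force: [0.6, 0.4, 0.2]
finger_gap: -0.001
t: 8.35
tool_pos: [0.409, -0.3017, 0.2434]
tcp_rot: [[0.996, -0.09, 0.0], [-0.09, -0.996, -0.0], [0.0, 0.0, -1.0]]
wrist_force: [-0.3, -0.8, 0.3]
finger_gap: -0.003
t: 8.65
tool_pos: [0.366, -0.3391, 0.2435]
tcp_rot: [[0.996, -0.093, 0.0], [-0.093, -0.996, -0.001], [0.0, 0.001, -1.0]]
wrist_force: [0.0, 1.0, 0.2]
finger_gap: 0.001
```

View pics/top4.png

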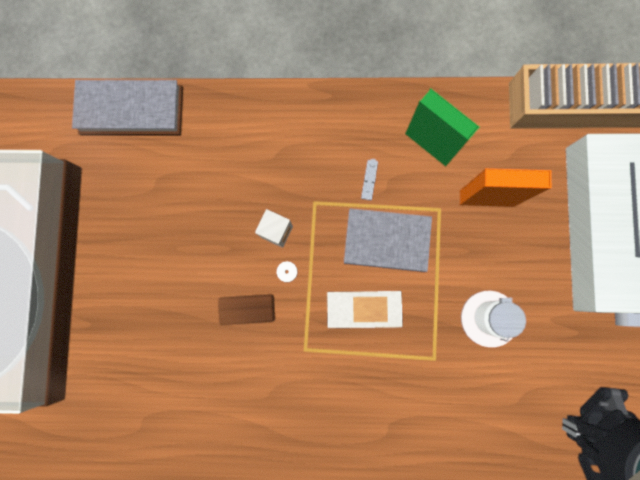

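Both lie flat inside the outline: the book at (388,240), the carton at (365,309), and nothing else looks moved. Next I'll work out corner margins and compare the bystanders with the first image.

```bash
python3 - <<'E'
from h import *
s=load('top4'); im=s['pixels']; hsv=cv2.cvtColor(im,cv2.COLOR_RGB2HSV); a=np.radians(-2.7); c0=np.array([556,-112])
R=np.array([[np.cos(a),-np.sin(a)],[np.sin(a),np.cos(a)]])
brass=cv2.inRange(hsv,(15,120,170),(30,255,255)); brass[:195]=0;brass[370:]=0;brass[:,:295]=0;brass[:,450:]=0
ys,xs=np.nonzero(brass); print('brass',cv2.minAreaRect((onz(s,np.c_[xs,ys])[:,:2]*1000).astype(np.float32)))
for n,lo,hi,(x0,x1,y0,y1),z in(('book',(0,0,60),(180,90,190),(335,437,207,276),.028),('carton',(0,0,150),(180,70,255),(318,415,284,335),.044)):
    m=np.zeros((480,640),np.uint8); m[y0:y1,x0:x1]=cv2.inRange(hsv,lo,hi)[y0:y1,x0:x1]
    m=cv2.morphologyEx(cv2.morphologyEx(m,cv2.MORPH_OPEN,np.ones((3,3))),cv2.MORPH_CLOSE,np.ones((5,5)))
    c=max(cv2.findContours(m,0,1)[0],key=cv2.contourArea)[:,0]
    r=cv2.minAreaRect((onz(s,c,z)[:,:2]*1000).astype(np.float32)); print(n,np.round(r[1],1),'zone corners',np.round((cv2.boxPoints(r)-c0)@R,1).tolist())
d=cv2.absdiff(load('top0')['pixels'],im).max(2)>40; n,_,st,_=cv2.connectedComponentsWithStats(d.astype(np.uint8))
print('changed',[t.tolist() for t in st[1:] if t[4]>20])
print(telemetry.read_state()['wrist_force'])
E
```

```text
brass ((555.478515625, -111.71444702148438), (243.36390686035156, 282.9740905761719), 87.24898529052734)
book [151.3 102.1] zone corners [[15.9, -93.9], [117.9, -98.6], [124.9, 52.6], [22.9, 57.3]]
carton [ 62.3 130.6] zone corners [[-91.7, 78.9], [-83.2, -51.4], [-21.0, -47.3], [-29.5, 83.0]]
changed [[344, 203, 125, 71, 7103], [295, 291, 30, 42, 1229], [326, 290, 77, 39, 2806], [562, 386, 78, 94, 5358]]
[ 0.43327894 -0.07002389  0.19419571]
```

All corners are at least 15 mm inside the limits. The footprints match the sizes for lying flat, no bystander moved, and the arm is clear.

```bash
python3 -c "
from rig import manip; print(manip.job_done())"
```

```text
the job is handed in; nothing more can be done
None
```

I tipped the tall carton and then the grey book over with shut fingers near their tops. Both fell flat inside the brass outline at about 8 s, with no further nudge needed, and the job is handed in.

My last top-view checks:
- **Book:** 151 x 102 mm footprint, corners at x from 16 to 125 mm and y from −99 to 57 mm in the zone frame.
- **Carton:** 131 x 62 mm footprint, corners at x from −92 to −21 mm and y from −51 to 83 mm.
- **Margins:** every corner is at least 15 mm inside the limits (140 mm in x, 120 mm in y). The footprints match the given sizes when measured at lying-flat height.
- **Bystanders:** comparing the images before and after, only the book, carton and arm changed.
- **Arm:** parked clear of everything, with wrist force near zero.

No check failed. The brass rectangle measured about 3 mm large, at 243 x 283 mm instead of 240 x 280, which is well within the margins. I didn't measure the final speeds of the book and carton.

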